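# Lock the push-and-turn cap on a medicine bottle

## Robot

A 7-joint arm with a two-finger parallel gripper is mounted at the origin on a cart in front of the work surface, level with it; the furniture and walls round the work are solid. World frame = base frame: x ahead of the robot, y to its left, z up, the work surface at z = 0. Lengths are in m, angles in rad, forces in N, time in s.
With the tool pointing down it reaches from about 0.425 to 0.875 m from the base axis. Payload 4.7 kg.
Tool frame: the origin (TCP) lies on the centre line of the jaws, within the pads' length; the fingertips stand 22 mm ahead of it and the grasp point (between the pads) lies 3 mm ahead of it; z points along the fingers, y is the direction in which the jaws open and shut (so a half turn about z gives the same grasp; the last joint's range is limited). The gripper opens to 87 mm and grips with 3 to 60 N. Pads are 19 mm wide; open, the fingers measure 117 mm over their backs; the gripper's body (75 mm by 190 mm) begins 51 mm behind the grasp point.
Start: joints at [1.232, 0.321, -0.07, 1.45, 0.023, 1.371, -0.057], TCP at [0.225, -0.61, 0.245] pointing down, gripper open.
Joint ranges: [-2.86, 2.86], [-0.3, 2.09], [-1.38, 1.24], [0.06, 2.45], [-1.56, 4.7], [0.09, 2.05], [-2.69, 2.69]. Speed limits (rad/s): [2.57, 2.57, 3.14, 3.14, 3.14, 3.14, 3.14].

## Interface

Orientations are given as a rotation vector (axis times angle).
In Python, from bench import ctrl, imaging, close_job, finder gives the robot as it stands. The module is installed in compiled form; this text tells all that it offers.
- The arm moves only by the shell command python3 -m jog 'ROWS' [FORCE]. ROWS is JSON, a list that holds one entry, the list of rows, each a list of 7 numbers: the shift along the tool's x, y, z in cm, then the turn, a rotation vector about the tool's x, y, z in degrees, then the finger opening in cm, from 0 to 8.7. In form: [[[dx, dy, dz, ax, ay, az, claw], ...]]. A call has 1 to 12 rows; each row shifts and turns the commanded pose from where the row before left it, along the tool's axes as they then stand; what a row does not reach is not made up. A row lasts 1/10 s, in which the tool goes at most 50 mm and 8.59 degrees, less where a joint would pass 70% of its speed; a pose out of reach is approached as far as the arm can. A call is refused whole if a number of a shift passes 5 or a number of a turn 8.59, either way. A call with a gripper value outside its range is refused whole. The fingers move at their own pace and stop on an object; FORCE is the grip in N (left out, the last holds). Time passes only in rows, so rows that do not move let the fingers close. It gives the time, the measured TCP pose, the force and the opening at its end, in the units of the state.
- ctrl.get_state(): the state, without advancing time (a new reading comes with each control period).
- imaging.get_image(name): name is "side" or "top" or "wrist"; returns a dict with "frame" (480x640x3 uint8, red, green, blue), "intrinsics" (3x3 intrinsics, pixels), "k1" (the pictures are not rectified: a ray, as slopes to the right and down, at radius r is drawn at 1 + k1 r^2 times it, then the intrinsics apply), "pose" (4x4, takes a point from camera to world coordinates). Camera axes: x right, y down, z forward; pixel columns grow to the right and rows downward; lengths in m; the calibration is good to about 2 mm. A picture is of the moment at which its call begins. There is no depth.
- close_job(): hands the job in, once; it reports no verdict.
Trained networks look in the newest picture that a camera, given by its name, has taken for a name from the list of things; names that differ only in an ending like _2 or _b are one class to them, and where a whole thing is asked for, a point or a joint stands for the part that bears it (a point fixed in the world has none). Each returns a list of dicts, best first, with "conf" (0 to 1); they miss things now and then, are a little off and sometimes report something else, mostly with a low value. They report only what shows in the picture. A call takes as long as a camera call. They do not tell look-alikes from the thing itself.
- finder.trace(label, camera): "region" (480x640 bool, what is visible of it) and "point" ([row, column] as shares, 0 to 1, of the picture: columns of its width, rows of its height, amid what is visible of it).
- finder.spot_point(label, camera): "point" ([row, column] as shares, 0 to 1, of the picture: columns of its width, rows of its height: a listed point, or the origin of a listed thing).
The state is a dict: "time": time; "joint_positions": joint angles; "qd": joint speeds; "joint_torque": joint torques, N m; "position": TCP position; "tool_rot": TCP orientation; "ft_force": force on the tool from outside, world axes, zero at the start; "torque": the same for the moment, N m; "grip_width": opening from 0.0 (shut) to 1.0 (fully open).
Only numpy, scipy, OpenCV 4.12 (cv2) and the standard library are available. Lean on these libraries where they do the work, as an engineer would, in place of code of your own. Each camera call takes 0.05 s, during which the arm holds its last target. There are 200 camera calls.

## Task

Close the amber bottle that is clamped in the stand with its loose blue child-resistant cap: set the cap over the neck with its yellow pointers at the white marks so that its lugs drop through the gaps, press it down gently but fully against the spring, and while pressing turn it clockwise (seen from above) until it stops at the red marks; then let it spring up into the lock and let go of it. Do not push down with more than about 4 kg, and leave the two dropper bottles and the dish alone.

Things in the scene. Friction and masses are not known exactly. Their poses are not given: they have to be found in the camera images.
- stand: Round grey weighted stand, fixed. Origin: centre of the underside, on the worktop, under the bottle's axis; z up. 92 mm wide, 12 mm high, clamp ring 72 mm wide up to z=32 mm, black clamp screw at -x out to 53 mm. It holds an amber bottle 60 mm wide, neck 34 mm wide; the bottle is held fast, but its height and turn in the stand vary and are not measured: the neck's rim is 100 to 112 mm over this origin.
- clamp (a point): Centre of the clamp ring's top, 32 mm over the stand's origin. The bottle's two white marks (gaps) point to +60 and -120 degrees from the stand's +x, counter-clockwise from above, give or take 32 degrees; its two red marks (lock) stand 60 degrees clockwise of the white ones. The gaps are in a white flange round the neck, 41 mm wide, top 4 mm below the rim; each gap is 60 degrees wide.
- cap_rim (a point): Same point as the cap's origin. On the bottle it is, below the neck's rim: 4 mm if the lugs lie on the flange, 8 mm when the cap meets the seal, 14 mm when the lugs just clear the teeth (10 degrees wide, between gap and lock), 16 mm when bottomed (hard), 11 mm in the lock. The lock pocket gives 6 degrees of play either way and ends at a solid stop, 66 degrees clockwise of the gap's middle.
- seal (a joint): Pressing-in (m) of the dark rubber seal, 25 mm wide, that stands 8 mm out of the bottle's neck on a spring: 0 free, 0.003 with the cap locked, 0.006 when the cap's lugs just clear the teeth, 0.008 with the cap bottomed. It pushes the cap up with 3 N plus 1.6 N per mm: about 8 N locked, 13 N at the teeth, 16 N bottomed.
- cap: Loose blue ribbed cap, 49 mm wide, 40 g, standing on its open rim. Origin: centre of the rim's underside; z to the closed top. Top face at z=19 mm. Skirt bore 44 mm, ceiling at z=16. Two inner lugs at +x and -x, below the yellow pointers: 9.6 mm wide, 3.5 mm high from z=0, reaching in to 18.3 mm from the axis. Cap and bottle look the same turned by 180 degrees.
- cap_bar (a point): Middle of the finger bar on the cap's top, 30 mm above the cap's origin. The bar, to be gripped across its 14 mm thickness (along the cap's y), is 40 mm long (along the cap's x) and 22 mm high, from 19 to 41 mm above the cap's origin.
- brown_bottle: Brown dropper bottle with a white cap, 31 mm across, 78 mm high, loose, upright; origin at the centre of its underside. To be left alone.
- blue_bottle: Blue dropper bottle with a black cap, 33 mm across, 78 mm high, loose, upright; origin at the centre of its underside. To be left alone.
- dish: Shut petri dish with a pink filling, 58 mm across, 12 mm high, loose; origin at the centre of its underside. To be left alone.
- foot (a joint): Downward give (m) of the hidden rubber foot under the bottle: close to 0 at the start, growing by 0.05 mm for each newton that pushes the bottle down; 0.0022 is a push of about 40 N, at which the bottle is taken as damaged. Too small to be read well.
Not all that is in view belongs to the job. There is more than one size of the cap; the job needs the smaller.

How it is judged:
On the way:
1. the cap is pressed down over the neck against the spring, its lugs through the gaps and below the teeth (horizontal distance between cap and stand below 0.004 m and value of joint seal above 0.0055 m), for 0.05 s.
At the end, for the whole second after the job is handed in: Let go, the cap sits at rest and upright (within 0.08 rad) on the bottle, centred on the stand's axis within 4 mm, and is held by the lock: the seal stays pressed in by 2 to 4.5 mm (an unlocked cap is lifted by the spring to 0; one stuck under the teeth would leave it at 6 mm) (horizontal distance between cap and stand below 0.004 m and value of joint seal between 0.002 and 0.0045 m and angle between cap's own z axis and vertical below 0.08 rad and linear speed of cap below 0.01 m/s); the robot touches nothing.
It fails at once if the bottle is pushed down with more than about 40 N (its rubber foot gives by more than 2.2 mm) (value of joint foot above 0.0022 m).
It fails at once if a dropper bottle or the dish is moved by more than 15 mm (distance of any of brown_bottle, blue_bottle, dish from where it was at the start of the episode above 0.015 m).
It fails at once if a dropper bottle is tipped (angle between any of brown_bottle, blue_bottle's own z axis and vertical above 0.4 rad).
It also fails if it takes over 72 s, if anything falls off the work surface, if the arm or the gripper's body presses on something with over 40 N, if the wrist force passes 120 N, or if a joint passes its speed limit or range.

## Working session

There is one attempt and no reset: what is moved stays moved. The work goes in short steps, Python scripts to look and compute and a shell command to move; the robot and the scene stay as the last step left them, time stands still between calls to the robot, and variables do not carry over. Pictures are saved under pics/ and viewed, about 8 in all and at most 12, crops included, and the job is handed in when it is done.

```bash
mkdir -p pics; cat > h.py <<'E'
import numpy as np, cv2
from bench import ctrl, imaging, finder
from scipy.spatial.transform import Rotation as R
def ray(im,uv):
    K=np.array(im["intrinsics"]);k=im["k1"]
    d=np.array([(uv[0]-K[0,2])/K[0,0],(uv[1]-K[1,2])/K[1,1]]);s=d.copy()
    for _ in range(20): s=d/(1+k*(s@s))
    P=np.array(im["pose"]);v=P[:3,:3]@np.array([s[0],s[1],1]);return P[:3,3],v
def onz(im,uv,z):
    o,v=ray(im,uv);return o+v*(z-o[2])/v[2]
def proj(im,p):
    P=np.array(im["pose"]);c=P[:3,:3].T@(np.array(p)-P[:3,3]);s=c[:2]/c[2];s=s*(1+im["k1"]*(s@s))
    K=np.array(im["intrinsics"]);return np.array([K[0,0]*s[0]+K[0,2],K[1,1]*s[1]+K[1,2]])
def save(f,n): cv2.imwrite("pics/"+n,f[:,:,::-1])
E
python3 - <<'E'
from h import *
np.set_printoptions(precision=4,suppress=True)
s=ctrl.get_state();print({k:np.round(s[k],3) for k in s})
ims={}
for c in ["top","side"]:
    im=imaging.get_image(c);save(im["frame"],c+"0.png");print(c,im["pose"],im["intrinsics"],im["k1"])
    for l in ["cap","cap_bar","clamp","stand","cap_rim"]:
        for d in finder.spot_point(l,c):
            p=d["point"];uv=(p[1]*640,p[0]*480)
            z={"cap_bar":.03,"clamp":.032}.get(l,0)
            print(c,l,round(d["conf"],2),np.round(uv),onz(im,uv,z)[:2])
E
```

```text
{'time': np.float64(0.0), 'joint_positions': array([ 1.232,  0.322, -0.07 ,  1.452,  0.023,  1.371, -0.057]), 'qd': array([ 0.   , -0.001, -0.002,  0.001, -0.   , -0.   , -0.001]), 'joint_torque': array([ -0.   , -49.129,  -0.404, -31.252,  -0.064,   0.044,   0.   ]), 'position': array([ 0.224, -0.61 ,  0.243]), 'tool_rot': array([-3.091, -0.551,  0.001]), 'ft_force': array([-0.064,  0.271, -0.478]), 'torque': array([ 0.007, -0.027, -0.001]), 'grip_width': np.float64(0.998)}
top [[-0.015  -0.9966  0.0808  0.5096]
 [-0.9999  0.0155  0.0053  0.015 ]
 [-0.0065 -0.0808 -0.9967  0.9782]
 [ 0.      0.      0.      1.    ]] [[545.2442   0.     308.9624]
 [  0.     545.2442 235.721 ]
 [  0.       0.       1.    ]] -0.06330329563349246
top cap 0.96 [393. 272.] [ 0.5211 -0.1288]
top cap 0.65 [451. 272.] [ 0.5195 -0.2335]
top cap 0.42 [393. 276.] [ 0.5141 -0.1292]
top cap_bar 0.85 [397. 274.] [ 0.5177 -0.1323]
top cap_bar 0.7 [456. 272.] [ 0.5198 -0.2349]
top cap_bar 0.52 [165. 251.] [0.5633 0.2719]
top clamp 0.74 [212. 248.] [0.5683 0.1899]
top stand 0.76 [211. 252.] [0.5628 0.1977]
top cap_rim 0.89 [450. 271.] [ 0.5222 -0.233 ]
top cap_rim 0.71 [393. 276.] [ 0.5141 -0.1289]
side [[-0.9796 -0.0911  0.1793  0.39  ]
 [-0.2008  0.4918 -0.8473  0.832 ]
 [-0.011  -0.866  -0.5     0.5968]
 [ 0.      0.      0.      1.    ]] [[512.8305   0.     322.305 ]
 [  0.     512.8305 235.5552]
 [  0.       0.       1.    ]] -0.050382526691482646
side cap_bar 0.82 [358. 240.] [ 0.5134 -0.1236]
side cap_bar 0.65 [362. 213.] [ 0.5215 -0.2492]
side clamp 0.91 [303. 331.] [0.5601 0.1926]
side stand 0.82 [303. 345.] [0.5618 0.1925]
side cap_rim 0.72 [363. 227.] [ 0.5161 -0.2382]
side cap_rim 0.71 [356. 249.] [ 0.5177 -0.135 ]
```

View pics/top0.png

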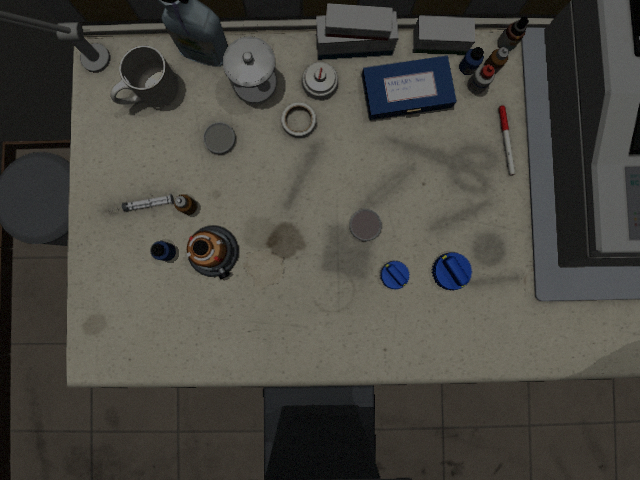

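View pics/side0.png

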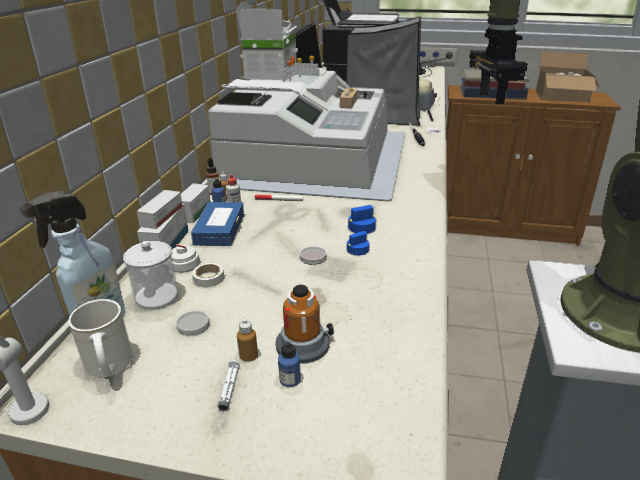

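Two things could be the cap: the blue cap at top pixel (395,274), about 30 px wide, and the larger one at (453,271), about 40 px. At about 570 px/m, 49 mm is 28 px, so I choose the left one. I'll check it in one crop, next to the bottle.

```bash
python3 - <<'E'
from h import *
f=cv2.imread("pics/top0.png")
a=cv2.resize(f[240:300,365:485],(800,400),interpolation=cv2.INTER_CUBIC)
b=f[215:290,140:250]; b=cv2.resize(b,None,fx=3.6,fy=3,interpolation=cv2.INTER_CUBIC)
g=cv2.imread("pics/side0.png")[280:365,265:345];g=cv2.resize(g,(400,200*1),interpolation=cv2.INTER_CUBIC)
o=np.zeros((600,800,3),np.uint8);o[:400]=a;o[400:600,:400]=cv2.resize(b,(400,200));o[400:,400:]=g
cv2.imwrite("pics/crop1.png",o)
im=imaging.get_image("top")
for l in ["cap","stand"]:
  for d in finder.trace(l,"top"):
    m=np.array(d["region"]).astype(np.uint8);c,_=cv2.findContours(m,0,2);(x,y),r=cv2.minEnclosingCircle(max(c,key=len))
    print(l,d["conf"],x,y,r*2,onz(im,(x,y),.012)[:2])
    # bar: dark line excluded
E
```

```text
cap 0.97 452.00360107421875 270.7109069824219 39.15774917602539 [ 0.52180016 -0.23260965]
cap 0.78 394.22979736328125 274.0611877441406 29.99273109436035 [ 0.51761129 -0.12966243]
stand 0.65 212.9790496826172 252.06781005859375 55.602294921875 [0.56147377 0.19134703]
```

View pics/crop1.png

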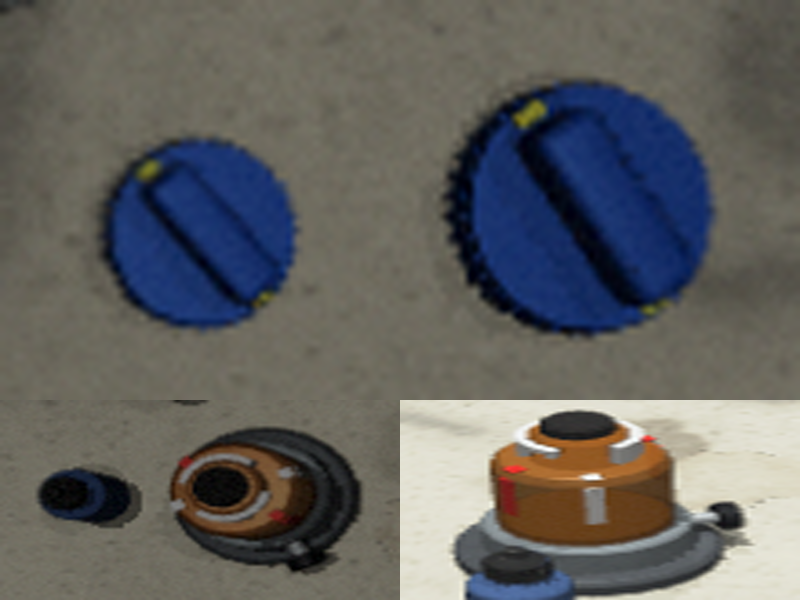

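The small cap is at (395,274). Its pointers give a cap x of about 41° in the world frame. The white marks lie at about 113°/-67° and the red ones at about 52°, which is consistent with 60° between them. I'm setting out above the cap.

```bash
python3 -m jog '[[[3.6,-2.9,0.4,0,0,0,8.7],[3.6,-2.9,0.4,0,0,0,8.7],[3.6,-2.9,0.4,0,0,0,8.7],[3.6,-2.9,0.4,0,0,0,8.7],[3.6,-2.9,0.4,0,0,0,8.7],[3.6,-2.9,0.4,0,0,0,8.7],[3.6,-2.9,0.4,0,0,0,8.7],[3.6,-2.9,0.4,0,0,0,8.7],[3.6,-2.9,0.4,0,0,0,8.7],[3.6,-2.9,0.4,0,0,0,8.7],[3.6,-2.9,0.4,0,0,0,8.7],[3.6,-2.9,0.4,0,0,0,8.7]]]'
python3 -m jog '[[[0,0,0,0,0,-7,8.7],[0,0,0,0,0,-7,8.7],[0,0,0,0,0,-7,8.7],[0,0,0,0,0,0,8.7]]]'
cat >> h.py <<'E'
def st():
    s=ctrl.get_state();m=R.from_rotvec(s["tool_rot"]).as_matrix();p=np.array(s["position"])
    print("t",round(float(s["time"]),2),"p",np.round(p,4),"xang",round(np.degrees(np.arctan2(m[1,0],m[0,0])),2),"z",np.round(m[:,2],4),"F",np.round(s["ft_force"],2),"T",np.round(s["torque"],2),"w",round(float(s["grip_width"]),3),"q",np.round(s["joint_positions"],2))
    return p,m
def delta(t,p,m): print("tool delta cm",np.round(m.T@(np.array(t)-p)*100,2))
E
python3 - <<'E'
from h import *
p,m=st()
im=imaging.get_image("wrist");save(im["frame"],"w1.png")
for l,z in [("cap",0),("cap_rim",0),("cap_bar",.03)]:
    for d in finder.spot_point(l,"wrist"):
        q=d["point"];uv=(q[1]*640,q[0]*480);print(l,round(d["conf"],2),np.round(uv),onz(im,uv,z))
E
```

```text
time: 1.95
position: [0.5105, -0.1326, 0.1968]
tool_rot: [3.092, 0.551, 0.001]
ft_force: [1.0, -0.2, 0.2]
grip_width: 0.996
time: 2.35
position: [0.5098, -0.134, 0.1966]
tool_rot: [2.94, 1.106, -0.0]
ft_force: [0.7, -0.2, 0.6]
grip_width: 1.003
t 2.35 p [ 0.5098 -0.134   0.1966] xang 41.25 z [ 0.e+00 -1.e-04 -1.e+00] F [ 0.66 -0.23  0.56] T [-0.05 -0.06 -0.01] w 1.003 q [ 0.69  0.12 -0.52  1.8   0.06  1.23 -0.7 ]
cap 0.71 [403. 270.] [ 0.51984191 -0.23175623  0.        ]
cap 0.66 [324. 207.] [ 0.51577094 -0.13131582  0.        ]
cap_rim 0.77 [407. 268.] [ 0.52317376 -0.23316661  0.        ]
cap_rim 0.69 [325. 207.] [ 0.51658668 -0.13147951  0.        ]
cap_bar 0.94 [417. 287.] [ 0.52065167 -0.24047947  0.03      ]
```

View pics/w1.png

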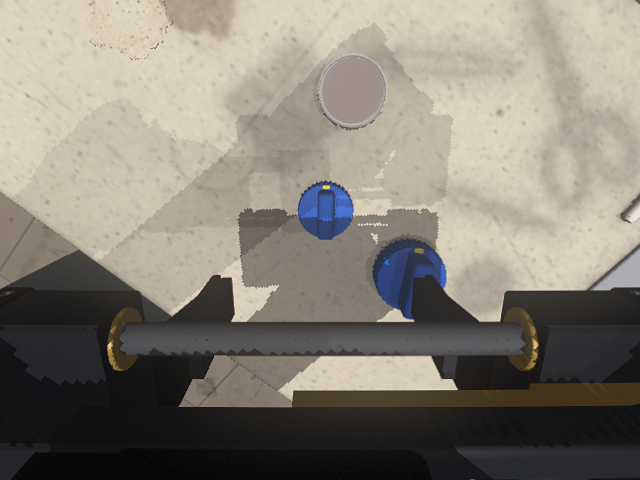

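The wrist view shows the small cap at (326,210), with its pointer up at (326,187) and its bar already along tool x. The larger cap is at (410,275) and the dish at (352,91).

```bash
python3 - <<'E'
from h import *
p,m=st()
im=imaging.get_image("wrist");f=im["frame"].astype(int)
sub=np.zeros(f.shape[:2],bool);sub[170:250,290:362]=1
r,g,b=f[...,0],f[...,1],f[...,2]
blue=sub&(b>r+40);yel=sub&(r>b+60)
for n,k in [("b",blue),("y",yel)]:
    v,u=np.nonzero(k);print(n,len(u),u.min(),u.max(),v.min(),v.max(),u.mean(),v.mean())
v,u=np.nonzero(yel);yp=onz(im,(u.mean(),v.mean()),.019);print("yel",yp)
# model: bar+skirt silhouettes fit: project cap outline for candidate centre, compare bbox
from scipy.optimize import minimize
t=np.linspace(0,2*np.pi,60);v,u=np.nonzero(blue|yel)
bb=np.array([u.min(),u.max()+1,v.min(),v.max()+1])
def res(c):
    P=[]
    for z in(0,.019):P+=[proj(im,(c[0]+.0245*np.cos(a),c[1]+.0245*np.sin(a),z)) for a in t]
    for sx in(-1,1):
        for sy in(-1,1): P.append(proj(im,np.array([c[0],c[1],.041])+m[:,0]*.02*sx+m[:,1]*.007*sy))
    P=np.array(P);return np.sum((np.array([P[:,0].min(),P[:,0].max(),P[:,1].min(),P[:,1].max()])-bb)**2)
o=minimize(res,[.517,-.13],method="Nelder-Mead");print(o.x,o.fun)
d=yp[:2]-o.x;print("dir",np.degrees(np.arctan2(d[1],d[0])),np.linalg.norm(d))
delta([*o.x,.043],p,m)
E
```

```text
t 2.55 p [ 0.5097 -0.1343  0.1966] xang 41.08 z [ 2.e-04 -2.e-04 -1.e+00] F [-0.42  0.15 -0.82] T [-0.01  0.02  0.02] w 0.997 q [ 0.69  0.12 -0.52  1.8   0.06  1.23 -0.7 ]
b 2267 297 353 182 238 324.8539920599912 210.63652404058226
y 24 323 328 185 188 325.5 186.5
yel [ 0.53334164 -0.11759686  0.019     ]
[ 0.51664601 -0.13219216] 4.665589950541874
dir 41.1599098782064 0.02217582033041569
tool delta cm [ 0.66  0.29 15.36]
```

```bash
python3 -m jog '[[[0.66,0.29,2,0,0,0,4.5],[0,0,3,0,0,0,4.5],[0,0,3,0,0,0,4.5],[0,0,3,0,0,0,4.5],[0,0,2,0,0,0,4.5],[0,0,1.2,0,0,0,4.5],[0,0,0.6,0,0,0,4.5],[0,0,0.4,0,0,0,4.5],[0,0,0,0,0,0,4.5]]]' 30
python3 -m jog '[[[0,0,0,0,0,0,0.8],[0,0,0,0,0,0,0.8],[0,0,0,0,0,0,0.8],[0,0,0,0,0,0,0.8],[0,0,0,0,0,0,0.8],[0,0,0,0,0,0,0.8],[0,0,0,0,0,0,0.8]]]' 40
python3 -c "
from h import *
st()"
```

```text
time: 3.5
position: [0.517, -0.1321, 0.0449]
tool_rot: [2.94, 1.105, 0.001]
ft_force: [-0.3, 0.4, 0.4]
grip_width: 0.519
time: 4.2
position: [0.5167, -0.1321, 0.0447]
tool_rot: [2.94, 1.106, 0.0]
ft_force: [-0.5, 0.1, 1.5]
grip_width: 0.153
t 4.2 p [ 0.5167 -0.1321  0.0447] xang 41.21 z [ 2.e-04 -2.e-04 -1.e+00] F [-0.46  0.11  1.46] T [-0.02  0.08 -0.04] w 0.153 q [ 0.65  0.31 -0.5   1.94  0.18  0.94 -0.8 ]
```

```bash
python3 -m jog '[[[0,0,0,0,0,0,3],[0,0,0,0,0,0,3],[0,0,0.22,0,0,0,3],[0,0,0,0,0,0,3],[0,0,0,0,0,0,0.5],[0,0,0,0,0,0,0.5],[0,0,0,0,0,0,0.5],[0,0,0,0,0,0,0.5],[0,0,0,0,0,0,0.5]]]' 55
python3 -c "
from h import *
p,m=st()"
python3 -m jog '[[[0,0,-1,0,0,0,0.5],[0,0,-2,0,0,0,0.5],[0,0,-3,0,0,0,0.5],[0,0,-3,0,0,0,0.5],[0,0,-3,0,0,0,0.5],[0,0,-3,0,0,0,0.5],[0,0,-2,0,0,0,0.5],[0,0,0,0,0,0,0.5]]]'
python3 -c "
from h import *
p,m=st(); delta([.5615,.1915,.213],p,m)"
```

```text
time: 5.1
position: [0.5166, -0.132, 0.0423]
tool_rot: [2.94, 1.106, -0.0]
ft_force: [0.9, 0.8, -0.1]
grip_width: 0.156
t 5.1 p [ 0.5166 -0.132   0.0423] xang 41.21 z [ 0.e+00 -1.e-04 -1.e+00] F [ 0.88  0.82 -0.09] T [-0.02 -0.05 -0.06] w 0.156 q [ 0.64  0.31 -0.5   1.94  0.18  0.94 -0.8 ]
time: 5.9
position: [0.5186, -0.1322, 0.2164]
tool_rot: [2.936, 1.104, 0.008]
ft_force: [0.7, -0.8, 0.4]
grip_width: 0.155
t 5.9 p [ 0.5186 -0.1322  0.2164] xang 41.23 z [ 0.0064 -0.0025 -1.    ] F [ 0.67 -0.77  0.39] T [-0.04 -0.09 -0.01] w 0.155 q [ 0.69  0.12 -0.53  1.77  0.06  1.27 -0.7 ]
tool delta cm [ 24.56 -21.52   0.28]
```

```bash
python3 -m jog '[[[2.8,-2,0,0,0,0,0.5],[2.8,-2,0,0,0,0,0.5],[2.8,-2,0,0,0,0,0.5],[2.8,-2,0,0,0,0,0.5],[2.8,-2,0,0,0,0,0.5],[2.8,-2,0,0,0,0,0.5],[2.8,-2,0,0,0,0,0.5],[2.8,-1.8,0,0,0,0,0.5]]]'
python3 -m jog '[[[0,0,0,0,0,-8,0.5],[0,0,0,0,0,-8,0.5],[0,0,0,0,0,-8,0.5],[0,0,0,0,0,-8,0.5],[0,0,0,0,0,-8,0.5],[0,0,0,0,0,-8,0.5],[0,0,0,0,0,-8,0.5],[0,0,0,0,0,-8,0.5],[0,0,0,0,0,-8,0.5],[0,0,0,0,0,0,0.5]]]'
python3 - <<'E'
from h import *
p,m=st()
im=imaging.get_image("wrist");save(im["frame"],"w2.png")
for l,z in [("clamp",.032),("stand",0)]:
    for d in finder.spot_point(l,"wrist"):
        q=d["point"];uv=(q[1]*640,q[0]*480);print(l,round(d["conf"],2),np.round(uv),onz(im,uv,z))
for d in finder.trace("seal","wrist"):
    k=np.array(d["region"]);v,u=np.nonzero(k);print("seal",d["conf"],d["point"],u.min(),u.max(),v.min(),v.max())
E
```

```text
time: 6.7
position: [0.5804, 0.1359, 0.2114]
tool_rot: [-2.94, -1.106, 0.003]
ft_force: [-0.4, -0.1, -0.2]
grip_width: 0.154
time: 7.7
position: [0.5804, 0.1343, 0.2113]
tool_rot: [-1.727, -2.622, 0.001]
ft_force: [0.0, -0.1, -0.5]
grip_width: 0.153
t 7.7 p [0.5804 0.1343 0.2113] xang 113.25 z [-0.0018  0.     -1.    ] F [ 0.03 -0.1  -0.54] T [ 0.02 -0.1  -0.02] w 0.153 q [ 0.46  0.35 -0.9   1.61  0.28  1.32 -0.07]
stand 0.79 [329. 149.] [0.56188064 0.19094993 0.        ]
```

View pics/w2.png

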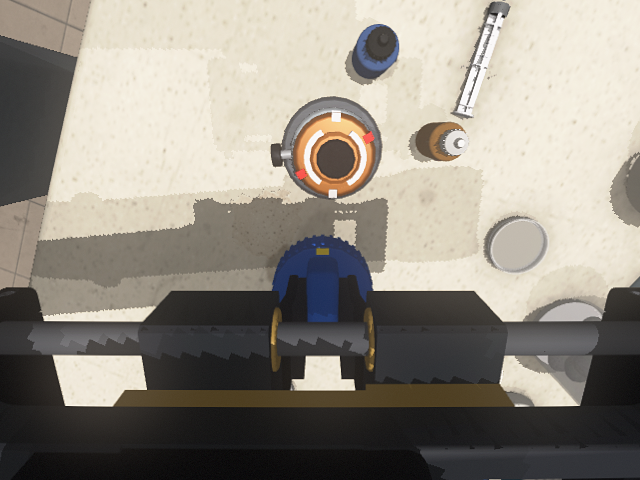

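The picture shows the seal at (336,158), white marks at (336,116) and (333,194), and red marks at (368,138) and (300,175). The cap's pointer is at (323,251). I'll work out the centre and the angle.

```bash
python3 - <<'E'
from h import *
p,m=st()
im=imaging.get_image("wrist");f=im["frame"].astype(int)
r,g,b=f[...,0],f[...,1],f[...,2]
box=np.zeros(r.shape,bool);box[100:205,285:385]=1
def cc(k,n,amin=10):
    N,_,s,c=cv2.connectedComponentsWithStats((k&box).astype(np.uint8))
    for i in range(1,N):
        if s[i,4]>=amin: print(n,s[i],np.round(c[i],1))
    return
cc((r>150)&(g<90)&(b<90),"red"); cc((r>185)&(g>185)&(b>185),"white")
cc((r<75)&(g<75)&(b<75)&(abs(r-b)<25),"dark",100)
for n,P,z in [("white",[(336,116),(333,194)],.08),("red",[(368,138),(300,175)],.08),("seal",[(336,158)]*2,.114)]:
    A,B=[onz(im,q,z)[:2] for q in P];d=A-B;print(n,(A+B)/2,np.degrees(np.arctan2(d[1],d[0])),np.linalg.norm(d))
for z in(.1,.112):
  for x in [(.5615,.1915),(.5619,.191)]: print(z,x,"rim proj",proj(im,[*x,z+.008]), "stand base",proj(im,[*x,.012]))
v,u=np.nonzero((r>b+60)&(np.arange(480)[:,None]>240)&(np.arange(480)[:,None]<262)&(abs(np.arange(640)-323)<20));print("ptr",u.mean(),v.mean(),onz(im,(u.mean(),v.mean()),p[2]-.0423+.019),p[:2]+.0215*m[:2,0])
E
```

```text
t 7.9 p [0.5808 0.1344 0.212 ] xang 113.08 z [-6.e-04 -2.e-04 -1.e+00] F [ 0.14 -0.67 -0.76] T [ 0.02 -0.15 -0.03] w 0.159 q [ 0.46  0.35 -0.89  1.61  0.28  1.32 -0.07]
red [294 170  12   9  49] [299.5 174.4]
white [285 100  26  26 267] [292.3 107.3]
white [ 335  100   50  104 1318] [372.7 154.7]
white [297 110  49  23 165] [325.7 115.9]
white [303 130  20  54 356] [310.3 155.3]
white [346 131  19  54 349] [357.1 157. ]
white [285 152   5   4  19] [286.9 153.4]
white [285 169   4   7  15] [285.9 172.7]
white [285 177  28  26 294] [294.7 191.4]
white [328 189   8   8  64] [331.5 192.5]
white [0.56614399 0.19125225] 111.3240238227801 0.055865456436344677
red [0.5656993  0.19057486] 51.26495447028749 0.05613422211051273
seal [0.56560382 0.19242245] 0.0 0.0
0.1 (0.5615, 0.1915) rim proj [329.38958217 156.0980782 ] stand base [327.63833075 148.26271968]
0.1 (0.5619, 0.191) rim proj [329.64733608 157.05670633] stand base [327.82554003 148.95952341]
0.112 (0.5615, 0.1915) rim proj [329.70776144 157.52182852] stand base [327.63833075 148.26271968]
0.112 (0.5619, 0.191) rim proj [329.97825387 158.52768924] stand base [327.82554003 148.95952341]
ptr 322.28767123287673 251.36986301369862 [0.57238716 0.15443481 0.18866035] [0.57235751 0.15414705]
```

```bash
python3 - <<'E'
from h import *
p,m=st()
for cam,bx in [("wrist",(138,180,312,360)),("top",(236,262,188,216)),("side",(283,305,285,320))]:
    im=imaging.get_image(cam);f=im["frame"].astype(int);mx=f.max(2)
    k=np.zeros(mx.shape,np.uint8);a,b,c,d=bx;k[a:b,c:d]=(mx[a:b,c:d]<62)
    N,_,s,ce=cv2.connectedComponentsWithStats(k);i=1+np.argmax(s[1:,4]);print(cam,s[i],ce[i])
    for z in(.108,.114,.12): print(z,onz(im,ce[i]+.0,z)[:2])
    if cam=="wrist":
        q=np.array([[303,130],[365,185]]);
        P=im["pose"];print("cam",np.round(np.array(P)[:3,3],3),"flange",onz(im,(334,157.5),.1))
        save(cv2.resize(im["frame"][85:275,235:435],(800,600)[:2] and (600,570),interpolation=cv2.INTER_CUBIC),"w2c.png")
        o1,v1=ray(im,ce[i])
E
```

```text
t 7.95 p [0.5809 0.1344 0.2121] xang 113.11 z [-3.e-04 -2.e-04 -1.e+00] F [ 0.84 -0.75 -1.12] T [-0.01 -0.12  0.01] w 0.154 q [ 0.46  0.35 -0.89  1.61  0.28  1.32 -0.07]
wrist [327 140   1   1   1] [327. 140.]
0.108 [0.55607704 0.20031436]
0.114 [0.55594574 0.20046042]
0.12 [0.55581443 0.20060647]
cam [0.551 0.206 0.353] flange [0.56516164 0.19141671 0.1       ]
top [188 236  28  26 710] [201.77746479 248.33802817]
0.108 [0.56257578 0.19188494]
0.114 [0.56221069 0.19066554]
0.12 [0.5618456  0.18944615]
side [293 285  15  12 138] [299.88405797 290.80434783]
0.108 [0.5650475  0.18441182]
0.114 [0.56289884 0.1923609 ]
0.12 [0.56075019 0.20030997]
```

View pics/w2c.png

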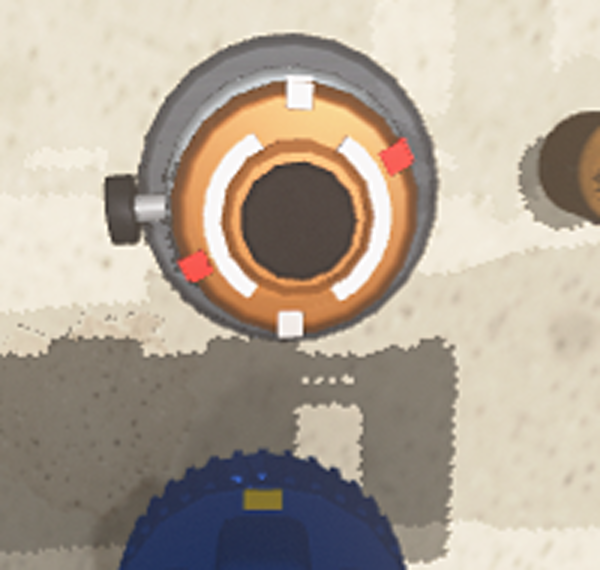

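The crop shows the bottle's seal centre at (334.8,158.3) and the flange centre at (334,157.7), with both gaps in line with the pointer. The wrist camera puts the axis at (0.565, 0.1918). I'm going above it.

```bash
python3 -m jog '[[[2,0.26,0,0,0,0,0.5],[2,0.26,0,0,0,0,0.5],[1.9,0.27,0,0,0,2,0.5],[0,0,1.3,0,0,0,0.5],[0,0,1.3,0,0,0,0.5],[0,0,0.6,0,0,0,0.5],[0,0,0,0,0,0,0.5]]]'
python3 - <<'E'
from h import *
p,m=st(); delta([.565,.1918,.177],p,m)
im=imaging.get_image("wrist");w=im["frame"][150:390,200:440]
im=imaging.get_image("side");s=im["frame"][250:330,260:340]
o=np.hstack([cv2.resize(x,(400,400),interpolation=cv2.INTER_CUBIC) for x in(w,s)]);save(o,"h1.png")
print("side: proj axis expected neck/cap", [np.round(proj(im,[p[0],p[1],z]),1) for z in(.115,.135,.154)])
E
```

```text
time: 8.8
position: [0.5646, 0.1897, 0.1782]
tool_rot: [-1.776, -2.589, 0.005]
ft_force: [-0.4, -0.3, -0.1]
grip_width: 0.158
t 8.8 p [0.5646 0.1897 0.1782] xang 111.11 z [-0.0032 -0.0015 -1.    ] F [-0.43 -0.35 -0.1 ] T [-0.05 -0.09 -0.06] w 0.158 q [ 0.36  0.38 -0.89  1.65  0.31  1.26 -0.23]
tool delta cm [0.18 0.12 0.12]
side: proj axis expected neck/cap [array([299.2, 289.2]), array([298.8, 278.9]), array([298.4, 268.8])]
```

View pics/h1.png

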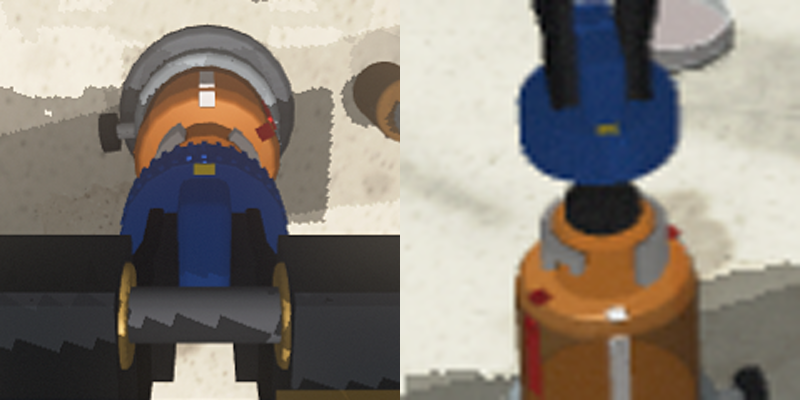

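Laterally the wrist view asks for about 1 mm, and the side view agrees once the axis lean is allowed for. I'm correcting and lowering to the flange zone.

```bash
python3 -m jog '[[[0.18,0.09,0,0,0,0,0.5],[0,0,1,0,0,0,0.5],[0,0,1,0,0,0,0.5],[0,0,0.5,0,0,0,0.5],[0,0,0.3,0,0,0,0.5],[0,0,0,0,0,0,0.5]]]'
python3 -c "
from h import *
p,m=st()"
python3 -m jog '[[[0,0,0.2,0,0,0,0.5],[0,0,0.2,0,0,0,0.5],[0,0,0,0,0,0,0.5]]]'
python3 -c "
from h import *
p,m=st()"

```

```text
time: 9.5
position: [0.5648, 0.1937, 0.1516]
tool_rot: [-1.774, -2.592, 0.001]
ft_force: [0.5, -0.1, -0.5]
grip_width: 0.155
t 9.5 p [0.5648 0.1937 0.1516] xang 111.22 z [-1.1e-03 -3.0e-04 -1.0e+00] F [ 0.51 -0.14 -0.52] T [-0.   -0.13 -0.04] w 0.155 q [ 0.34  0.4  -0.88  1.68  0.33  1.22 -0.25]
time: 9.8
position: [0.5654, 0.1936, 0.1483]
tool_rot: [1.774, 2.592, 0.0]
ft_force: [1.1, -0.8, -0.9]
grip_width: 0.159
t 9.8 p [0.5654 0.1936 0.1483] xang 111.21 z [ 5.e-04 -2.e-04 -1.e+00] F [ 1.06 -0.78 -0.88] T [-0.03 -0.18  0.04] w 0.159 q [ 0.34  0.41 -0.88  1.68  0.33  1.21 -0.25]
```

```bash
python3 - <<'E'
from h import *
im=imaging.get_image("wrist");w=im["frame"][150:300,230:410]
p,m=st()
im=imaging.get_image("side");s=im["frame"][262:322,264:336]
o=np.vstack([cv2.resize(x,(600,500),interpolation=cv2.INTER_CUBIC)[:300 if i==0 else 500] for i,x in enumerate((w,s))])[:800]
o=np.hstack([cv2.resize(x,(400,333),interpolation=cv2.INTER_CUBIC) for x in(w,s)]);save(o,"h2.png")
print([np.round(proj(im,[p[0],p[1],z]),1) for z in(.08,.115,.135)])
E
```

```text
t 9.85 p [0.5654 0.1936 0.1484] xang 111.2 z [ 4.e-04 -2.e-04 -1.e+00] F [ 0.06 -0.22 -0.78] T [-0.09 -0.23 -0.01] w 0.16 q [ 0.34  0.41 -0.88  1.68  0.33  1.21 -0.25]
[array([298.9, 308.1]), array([298.1, 290.6]), array([297.7, 280.2])]
```

View pics/h2.png

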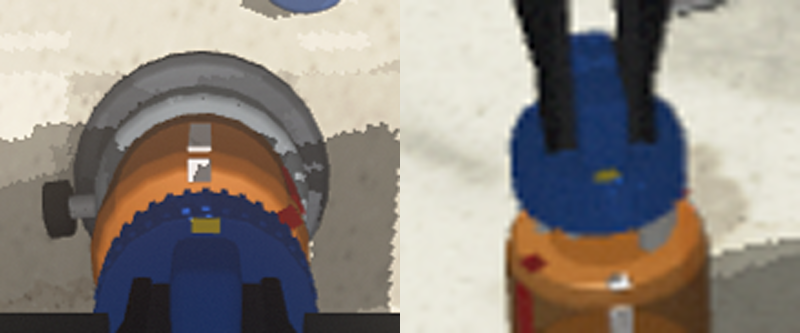

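The cap sits about 1.3 mm too far to tool +y: in the wrist crop the cap is at 206 and the bottle at 199. The side view also asks for -x. Both agree with the earlier axis estimate, so I'm correcting.

```bash
python3 -m jog '[[[-0.15,-0.12,0,0,0,0,0.5],[0,0,0,0,0,0,0.5],[0,0,0,0,0,0,0.5]]]'
python3 -c "
from h import *
p,m=st()"
python3 -m jog '[[[0,0,0.15,0,0,0,0.5],[0,0,0.15,0,0,0,0.5],[0,0,0.1,0,0,0,0.5],[0,0,0,0,0,0,0.5]]]'
python3 -c "
from h import *
p,m=st()"

```

```text
time: 10.2
position: [0.5645, 0.1919, 0.1483]
tool_rot: [-1.775, -2.592, 0.0]
ft_force: [0.1, -0.4, -1.2]
grip_width: 0.163
t 10.2 p [0.5645 0.1919 0.1483] xang 111.21 z [-1.e-04 -0.e+00 -1.e+00] F [ 0.08 -0.41 -1.19] T [ 0.02 -0.12 -0.03] w 0.163 q [ 0.34  0.41 -0.88  1.68  0.33  1.21 -0.25]
time: 10.6
position: [0.5646, 0.192, 0.1443]
tool_rot: [-1.774, -2.592, 0.0]
ft_force: [0.2, 0.3, 0.4]
grip_width: 0.156
t 10.6 p [0.5646 0.192  0.1443] xang 111.22 z [-2.e-04 -1.e-04 -1.e+00] F [0.24 0.31 0.4 ] T [-0.02 -0.07 -0.02] w 0.156 q [ 0.34  0.41 -0.88  1.69  0.34  1.2  -0.25]
```

```bash
for i in 1; do python3 -m jog '[[[0,0,0.1,0,0,0,0.5],[0,0,0.1,0,0,0,0.5],[0,0,0,0,0,0,0.5]]]'; python3 -m jog '[[[0,0,0.1,0,0,0,0.5],[0,0,0.1,0,0,0,0.5],[0,0,0,0,0,0,0.5]]]';  done
python3 -c "
from h import *
p,m=st()"

```

```text
time: 10.9
position: [0.5647, 0.1921, 0.1427]
tool_rot: [1.774, 2.592, 0.0]
ft_force: [-1.8, -0.4, 4.8]
grip_width: 0.151
time: 11.2
position: [0.5648, 0.1921, 0.141]
tool_rot: [1.774, 2.592, 0.0]
ft_force: [-3.0, -1.9, 6.9]
grip_width: 0.157
t 11.2 p [0.5648 0.1921 0.141 ] xang 111.22 z [ 5.e-04 -2.e-04 -1.e+00] F [-3.01 -1.92  6.86] T [-0.23  0.4  -0.03] w 0.157 q [ 0.34  0.41 -0.88  1.69  0.34  1.2  -0.25]
```

The contact slope of about 1.3 N/mm from TCP z≈0.1437 matches the spring, so the lugs are in the gaps. I'm easing the side load slightly and pressing on to the depth that clears the teeth (TCP ≈ 0.1368).

```bash
python3 -m jog '[[[0,-0.05,0.1,0,0,0,0.5],[0,0,0.1,0,0,0,0.5],[0,0,0,0,0,0,0.5]]]'; python3 -m jog '[[[0,0,0.1,0,0,0,0.5],[0,0,0.1,0,0,0,0.5],[0,0,0,0,0,0,0.5]]]'
python3 -c "
from h import *
p,m=st()"

```

```text
time: 11.5
position: [0.5647, 0.1921, 0.1395]
tool_rot: [1.774, 2.591, 0.002]
ft_force: [-1.9, -1.1, 8.4]
grip_width: 0.154
time: 11.8
position: [0.5648, 0.1922, 0.1379]
tool_rot: [1.774, 2.591, 0.002]
ft_force: [-3.6, -0.9, 11.1]
grip_width: 0.159
t 11.8 p [0.5648 0.1922 0.1379] xang 111.21 z [ 0.0018 -0.     -1.    ] F [-3.55 -0.89 11.12] T [-0.36  0.56 -0.01] w 0.159 q [ 0.34  0.41 -0.88  1.7   0.34  1.19 -0.26]
```

```bash
python3 -m jog '[[[0,-0.05,0.1,0,0,0,0.5],[0,0,0.1,0,0,0,0.5],[0,0,0.06,0,0,0,0.5],[0,0,0,0,0,0,0.5]]]'
python3 -c "
from h import *
p,m=st()"

```

```text
time: 12.2
position: [0.5648, 0.1921, 0.1361]
tool_rot: [1.773, 2.59, 0.003]
ft_force: [-3.1, -1.6, 13.2]
grip_width: 0.156
t 12.2 p [0.5648 0.1921 0.1361] xang 111.21 z [ 3.e-03  2.e-04 -1.e+00] F [-3.14 -1.62 13.2 ] T [-0.39  0.63  0.01] w 0.156 q [ 0.34  0.42 -0.88  1.7   0.34  1.19 -0.26]
```

```bash
python3 -m jog '[[[0,-0.03,0.08,0,0,0,0.5],[0,0,0.06,0,0,0,0.5],[0,0,0,0,0,0,0.5]]]'
python3 -c "
from h import *
p,m=st()"

```

```text
time: 12.5
position: [0.5648, 0.1922, 0.1354]
tool_rot: [1.773, 2.59, 0.004]
ft_force: [-3.5, -1.7, 16.6]
grip_width: 0.154
t 12.5 p [0.5648 0.1922 0.1354] xang 111.21 z [ 3.7e-03  2.0e-04 -1.0e+00] F [-3.51 -1.66 16.6 ] T [-0.4   0.75 -0.02] w 0.154 q [ 0.34  0.42 -0.88  1.7   0.34  1.18 -0.26]
```

It has stiffened at about 16.6 N, so it is at the bottom. Now turning clockwise, which is + about tool z.

```bash
python3 -m jog '[[[0,0,0,0,0,4,0.5],[0,0,0,0,0,4,0.5],[0,0,0,0,0,4,0.5],[0,0,0,0,0,4,0.5],[0,0,0,0,0,4,0.5]]]'
python3 -c "
from h import *
p,m=st()"

```

```text
time: 13.0
position: [0.5654, 0.1919, 0.1354]
tool_rot: [2.198, 2.239, 0.006]
ft_force: [-2.6, -1.6, 15.8]
grip_width: 0.157
t 13.0 p [0.5654 0.1919 0.1354] xang 91.05 z [ 5.e-03  1.e-04 -1.e+00] F [-2.55 -1.56 15.84] T [-0.53  0.47  0.12] w 0.157 q [ 0.29  0.39 -0.81  1.7   0.31  1.17 -0.58]
```

```bash
python3 -m jog '[[[0,0,0,0,0,4,0.5],[0,0,0,0,0,4,0.5],[0,0,0,0,0,4,0.5],[0,0,0,0,0,4,0.5],[0,0,0,0,0,4,0.5]]]'
python3 -c "
from h import *
p,m=st()"

```

```text
time: 13.5
position: [0.5653, 0.1917, 0.1354]
tool_rot: [2.554, 1.824, 0.006]
ft_force: [-2.6, -1.6, 16.0]
grip_width: 0.155
t 13.5 p [0.5653 0.1917 0.1354] xang 71.05 z [ 4.8e-03 -3.0e-04 -1.0e+00] F [-2.56 -1.63 15.98] T [-0.6   0.57  0.1 ] w 0.155 q [ 0.25  0.38 -0.75  1.7   0.28  1.17 -0.91]
```

```bash
python3 -m jog '[[[0,0,0,0,0,4,0.5],[0,0,0,0,0,4,0.5],[0,0,0,0,0,4,0.5],[0,0,0,0,0,4,0.5],[0,0,0,0,0,3,0.5]]]'
python3 -c "
from h import *
p,m=st()"
python3 -m jog '[[[0,0,0,0,0,3,0.5],[0,0,0,0,0,2,0.5],[0,0,0,0,0,2,0.5]]]'
python3 -c "
from h import *
p,m=st()"

```

```text
time: 14.0
position: [0.5652, 0.1917, 0.1354]
tool_rot: [2.821, 1.378, 0.006]
ft_force: [-2.1, -1.9, 15.1]
grip_width: 0.158
t 14.0 p [0.5652 0.1917 0.1354] xang 52.07 z [ 4.6e-03 -2.0e-04 -1.0e+00] F [-2.15 -1.89 15.13] T [-0.51  0.64  0.14] w 0.158 q [ 0.2   0.36 -0.69  1.7   0.25  1.16 -1.22]
time: 14.3
position: [0.5651, 0.1919, 0.1354]
tool_rot: [2.899, 1.205, 0.007]
ft_force: [-3.0, -2.3, 15.1]
grip_width: 0.159
t 14.3 p [0.5651 0.1919 0.1354] xang 45.15 z [ 0.0046  0.     -1.    ] F [-3.01 -2.32 15.13] T [-0.41  0.73  0.2 ] w 0.159 q [ 0.19  0.36 -0.67  1.71  0.24  1.16 -1.34]
```

```bash
python3 -m jog '[[[0,0,0,0,0,2,0.5],[0,0,0,0,0,1.5,0.5],[0,0,0,0,0,0,0.5]]]'
python3 -c "
from h import *
p,m=st()"

```

```text
time: 14.6
position: [0.5652, 0.1917, 0.1354]
tool_rot: [2.934, 1.118, 0.007]
ft_force: [-2.4, -2.1, 14.3]
grip_width: 0.154
t 14.6 p [0.5652 0.1917 0.1354] xang 41.71 z [ 4.9e-03 -4.0e-04 -1.0e+00] F [-2.43 -2.13 14.27] T [-0.62  0.58  0.27] w 0.154 q [ 0.18  0.35 -0.66  1.71  0.24  1.16 -1.39]
```

```bash
python3 -m jog '[[[0,0,0,0,0,2,0.5],[0,0,0,0,0,1,0.5],[0,0,0,0,0,0,0.5]]]'
python3 - <<'E'
from h import *
p,m=st()
im=imaging.get_image("wrist");w=im["frame"][130:330,200:440]
im=imaging.get_image("side");s=im["frame"][262:322,264:336]
save(np.hstack([cv2.resize(x,(400,333),interpolation=cv2.INTER_CUBIC) for x in(w,s)]),"h3.png")
E
```

```text
time: 14.9
position: [0.5652, 0.1917, 0.1355]
tool_rot: [2.961, 1.043, 0.007]
ft_force: [-2.8, -2.7, 16.2]
grip_width: 0.16
t 14.9 p [0.5652 0.1917 0.1355] xang 38.81 z [ 5.1e-03 -8.0e-04 -1.0e+00] F [-2.83 -2.74 16.22] T [-0.64  0.55  0.71] w 0.16 q [ 0.17  0.35 -0.65  1.71  0.23  1.16 -1.44]
```

View pics/h3.png

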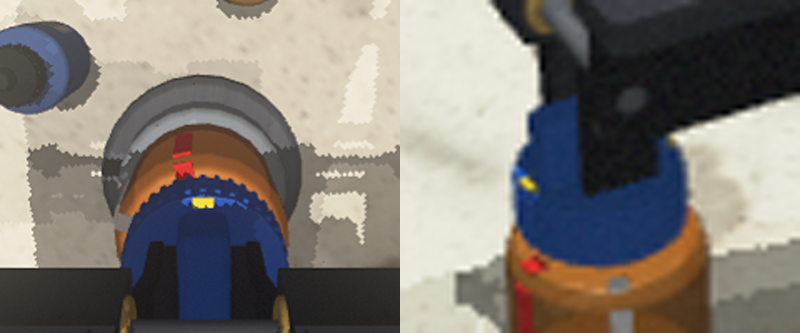

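The moment jumped from 0.27 to 0.71 N m, so it is at the stop, with the pointer just past the red mark. I'll ease back 3°, let it rise and watch the force.

```bash
python3 -m jog '[[[0,0,0,0,0,-2,0.5],[0,0,0,0,0,-1.5,0.5],[0,0,-0.2,0,0,0,0.5],[0,0,-0.2,0,0,0,0.5],[0,0,0,0,0,0,0.5]]]'
python3 -c "
from h import *
p,m=st()"
python3 -m jog '[[[0,0,-0.1,0,0,0,0.5],[0,0,-0.1,0,0,0,0.5],[0,0,0,0,0,0,0.5]]]'
python3 -c "
from h import *
p,m=st()"

```

```text
time: 15.5
position: [0.5647, 0.1916, 0.1366]
tool_rot: [2.93, 1.131, 0.005]
ft_force: [3.2, 0.2, 1.7]
grip_width: 0.156
t 15.5 p [0.5647 0.1916 0.1366] xang 42.21 z [ 3.e-03  7.e-04 -1.e+00] F [3.15 0.22 1.72] T [-0.01 -0.86  0.03] w 0.156 q [ 0.18  0.35 -0.66  1.7   0.24  1.16 -1.38]
time: 15.8
position: [0.5644, 0.1915, 0.138]
tool_rot: [2.931, 1.131, 0.003]
ft_force: [5.0, 0.2, -1.9]
grip_width: 0.154
t 15.8 p [0.5644 0.1915 0.138 ] xang 42.21 z [ 2.e-03  6.e-04 -1.e+00] F [ 5.03  0.21 -1.92] T [ 0.12 -1.36  0.1 ] w 0.154 q [ 0.18  0.35 -0.66  1.7   0.23  1.16 -1.38]
```

The force has fallen to about zero after a small rise, so the cap is held with some lateral binding. I'll open the fingers, let the spring seat it, then check.

```bash
python3 -m jog '[[[0,0,0,0,0,0,3],[0,0,0,0,0,0,3],[0,0,0,0,0,0,3],[0,0,-1,0,0,0,3],[0,0,-2,0,0,0,3],[0,0,-3,0,0,0,3],[0,0,-3,0,0,0,3],[0,0,0,0,0,0,3]]]'
python3 - <<'E'
from h import *
p,m=st()
im=imaging.get_image("wrist");w=im["frame"][100:340,200:440]
im=imaging.get_image("side");s=im["frame"][250:330,260:340]
save(np.hstack([cv2.resize(x,(400,400),interpolation=cv2.INTER_CUBIC) for x in(w,s)]),"h4.png")
# predicted side pixels of cap top-centre / rim for seal 0,3,6,8 with neck rim .1094
for q in(0,3,6,8):
    z=.1094-.008-q*.001;print(q,np.round(proj(im,[.565,.1917,z+.041]),1),np.round(proj(im,np.array([.565,.1917,z])+.0245*np.array([-.2,.98,0])),1))
E
```

```text
time: 16.6
position: [0.5644, 0.1926, 0.2326]
tool_rot: [2.93, 1.132, 0.008]
ft_force: [0.6, 1.6, 0.7]
grip_width: 0.347
t 16.6 p [0.5644 0.1926 0.2326] xang 42.23 z [ 0.0046  0.0015 -1.    ] F [0.58 1.61 0.7 ] T [-0.01 -0.02  0.06] w 0.347 q [ 0.2   0.28 -0.68  1.59  0.18  1.33 -1.34]
0 [298.1 275.7] [298.3 306.2]
3 [298.1 277.2] [298.4 307.8]
6 [298.2 278.8] [298.5 309.3]
8 [298.3 279.9] [298.5 310.3]
```

View pics/h4.png

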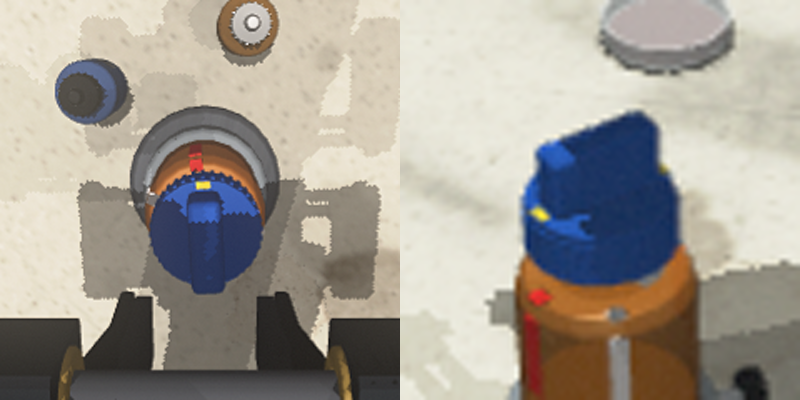

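```bash
python3 - <<'E'
from h import *
def edge(img,sc,x0,y0,cols):
    f=img.astype(float);d=f[...,2]-f[...,0] # BGR: r-b
    out=[]
    for c in cols:
        col=d[:,int(round((c-x0+.5)*sc-.5))]
        n=len(col)
        # last blue->orange crossing of 0
        i=[k for k in range(n//3,n-1) if col[k]<0<=col[k+1]]
        if i:
            k=i[-1] if len(i)==1 else i[0]; out.append(round((k+ -col[k]/(col[k+1]-col[k])+.5)/sc+y0-.5,2))
    return out
cols=range(292,306,2)
h3=cv2.imread("pics/h3.png")[:, 400:];h4=cv2.imread("pics/h4.png")[:,400:]
print("h3 pressed",edge(h3,333/60,264,262,cols));print("h4 now",edge(h4,5,260,250,cols))
im=imaging.get_image("side");print("live",edge(im["frame"][:,:,::-1],1,0,0,cols)) if 0 else None
from cv2 import resize
s=im["frame"][250:330,260:340];print("live",edge(cv2.resize(s,(400,400),interpolation=cv2.INTER_CUBIC)[:,:,::-1],5,260,250,cols))
E
```

```text
h3 pressed [np.float64(308.31), np.float64(309.08), np.float64(283.3), np.float64(285.73), np.float64(281.77), np.float64(282.67), np.float64(283.21)]
h4 now [np.float64(305.59), np.float64(306.21), np.float64(306.52), np.float64(306.54), np.float64(306.49), np.float64(306.48), np.float64(306.08)]
live [np.float64(305.59), np.float64(306.2), np.float64(306.51), np.float64(306.53), np.float64(306.52), np.float64(306.48), np.float64(306.08)]
```

The side view puts the cap 2.8 px, about 5.4 mm, above its bottomed height. That means the seal is in by about 2.6 mm: 3 mm is expected when locked, and an unlocked cap would be about 4.1 px up. It is also stationary between two pictures. I'm raising the arm clear and handing in.

```bash
python3 -m jog '[[[0,0,-1,0,0,0,3],[0,0,-1,0,0,0,3],[0,0,0,0,0,0,3],[0,0,0,0,0,0,3]]]'
python3 -c "
from h import *
st()
from bench import close_job
print(close_job())"
```

```text
time: 17.15
position: [0.5635, 0.1916, 0.2486]
tool_rot: [2.931, 1.131, 0.0]
ft_force: [0.3, 0.6, -0.0]
grip_width: 0.339
t 17.15 p [0.5635 0.1916 0.2486] xang 42.22 z [ 3.e-04  1.e-04 -1.e+00] F [ 0.33  0.57 -0.04] T [-0.06 -0.    0.  ] w 0.339 q [ 0.2   0.27 -0.69  1.57  0.17  1.37 -1.33]
the job is handed in; nothing more can be done
None
```

I closed the bottle with the smaller blue cap and handed the job in after 17 s; the checks point to it being locked, but no verdict was reported. I set the cap over the gaps and pressed it to the bottom at about 16 N, well below the 40 N limit. I then turned it clockwise until the twisting moment jumped to 0.7 N m at the stop, eased it back 3°, and let go.

**Height:** in the last side picture the cap stood about 5.4 mm above its bottomed height. That puts the seal in by about 2.6 mm; locked is 3 mm and unlocked would be 0. This is only accurate to about 0.5–1 mm, and I did not pull on the cap after letting go.

**At rest:** the cap did not move between two pictures, its pointer was just past the red mark, and the fingers were clear. The dropper bottles and the dish were never approached and looked untouched.

**What disagreed:**
- The top and wrist cameras differed by about 3 mm on the bottle's axis. I used the wrist camera.
- A side force of 3–5 N showed while pressing and rising.
- The pressing force dropped to about zero after only 1–2 mm of rise, sooner than I expected. The cap came up to lock height once released.

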